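Pull the fuse from the test box well with sprung tongs

TASK

Clear the ivory receptacle off the test box first, laying it flat and face up in the tray compartment that holds the steel device box. Then take the sprung tongs from their stand, squeeze them on the cartridge fuse deep in the test box's well, draw it out and stand it upright in the tray's empty compartment, never touching the fuse with the gripper itself. Finish by putting the tongs back in their stand, hanging on their guards as they were, without disturbing the device box, the screwdriver or the two caps.

Things in the scene. Friction and masses are not known exactly. Their poses are not given: they have to be found in the camera images.
- test_box: Fixed grey steel test box, 200 x 200 mm, 120 mm high. Origin under its centre, z up. In its flat top, centred at local x=+30 mm, y=0, is the fuse well: a vertical pocket 30 mm along x, 58 mm along y, floor 12 mm above the bench (108 mm deep). A black rocker switch (x=-62, y=+55) and two binding posts (x=-65, y=-30 and -65) rise up to 14 mm above the top.
- well_mouth (a point): Centre of the fuse well's mouth, in the plane of the test box's top, 120 mm above the bench; axes as the test box (well: 30 mm along x, 58 mm along y).
- receptacle: Loose ivory duplex receptacle, 90 g, lying face up on the test box over the well's mouth. Origin at the centre of its underside, z up through its face. Body 34 mm along x, 70 mm along y, 22 mm high, straight sides; thin steel strap 22 mm wide, 106 mm long along y at 19 to 22 mm height; faces up to 28 mm. Grip it across its 34 mm (along x).
- fuse: Loose cartridge fuse, white ceramic with steel end caps, 22 mm diameter, 58 mm long, about 60 g, standing upright on the floor of the well, its top 50 mm below the mouth. It may stand up to 2 mm off the well's centre. Origin at the centre of its lower end, z along it.
- tongs: Sprung steel tongs, 160 g, hanging tips down by their guards in the stand. Origin midway between the open legs, on the guards' underside; z up, y (closing direction) from fixed to moving leg. It goes with the fixed leg: the legs' middle is at y = -half the joint value. Guards: 4 mm thick plates, x +-24 mm, y +-14 to +-40 mm. Thin bow up to 61 mm above. A half turn about z makes no difference.
- tongs_grips (a point): Centre of the two black grips, 28 mm above the tongs' origin, axes as the tongs. The grips reach from 4 to 52 mm above the origin, are 24 mm wide along x and measure 52 mm over their outer faces along y when open, 32 mm fully shut. Squeeze them along y.
- tongs_tips (a point): Middle between the lower ends of the two flat blades, 100 mm below the tongs' origin, axes as the tongs. Each blade is 14 mm wide along x and 4 mm thick; open, they stand 36 mm apart inside and 44 mm outside along y.
- tongs_squeeze (a joint): How far the tongs are squeezed, m: 0 open (spring-held) to 0.020 shut; the legs stay parallel, so the grips and the blades close by the same amount. About 4 N at 0, growing by 0.3 N per mm; the 22 mm fuse is gripped at 0.014, when the grips measure 38 mm over their outer faces.
- tongs_stand: Fixed plywood stand, 115 mm high, 52 mm (x) by 84 mm (y) over its walls, on a base board 110 by 120 mm. Origin under its centre, z up. Its vertical slot, open at the top, is 28 mm along x and 60 mm along y. The tongs' blades hang in it and the guards rest on its top, so the tongs' origin is then 115 mm above the bench.
- tray: Fixed open dark steel parts tray, 240 mm along x, 260 mm along y, walls 4 mm thick and 30 mm high, floor 4 mm above the bench. Origin under its centre. A divider along x at y=0, 26 mm high, makes two compartments, each about 124 mm (y) by 232 mm (x): the +y one holds the device box at its +x end, the -y one is empty.
- device_box: Bystander: loose open-topped steel single-gang device box, 52 x 98 mm, 50 mm high, long side along the tray's y, in the +y compartment about 72 mm towards +x from the tray's centre. Origin at the centre of its underside. Leave it.
- screwdriver: Bystander: steel flat screwdriver with yellow handle, 200 mm long along its x, lying on the bench beyond the stand. Leave it.
- cap1: Bystander: orange twist-on connector cap standing on the bench, 28 mm diameter at the foot, 34 mm high; origin under its centre. Leave it.
- cap2: Bystander: second orange cap, same as cap1. Leave it.

How it is judged (in metres and radians):
On the way, in this order (a step that is already met when the one before it is completed fails the run):
1. the receptacle lies flat and face up in the tray compartment with the device box, released (x of receptacle in the frame of tray between -0.11 and 0.11 m and y of receptacle in the frame of tray between 0.005 and 0.125 m and z of receptacle in the frame of tray between -0.002 and 0.01 m and angle between receptacle's own z axis and vertical below 0.15 rad and linear speed of receptacle below 0.02 m/s and contact force between the fingers and receptacle below 0.1 N), for 0.2 s.
2. the tongs are lifted 30 mm out of their rest in the stand (height (world z) of tongs above 0.145 m), for 0.1 s.
3. the fuse is held by the tongs, its lower end above the test box's top (height (world z) of fuse above 0.122 m and contact force between tongs and fuse above 1 N), for 0.2 s.
4. the fuse stands upright in the tray's empty compartment, let go by the tongs (x of fuse in the frame of tray between -0.118 and 0.118 m and y of fuse in the frame of tray between -0.128 and -0.004 m and z of fuse in the frame of tray between -0.002 and 0.009 m and angle between fuse's own z axis and vertical below 0.15 rad and linear speed of fuse below 0.02 m/s and contact force between tongs and fuse below 0.1 N), for 0.2 s.
At the end, for the whole second after the job is handed in: Receptacle flat, face up (0.15 rad) on the floor of the tray's +y compartment; fuse upright (0.15 rad) on the floor of the -y one, free of the tongs; tongs hanging open in the stand (12 mm each way, 5 mm in height, 0.08 rad); all at rest (all of step 4 and x of receptacle in the frame of tray between -0.11 and 0.11 m and y of receptacle in the frame of tray between 0.005 and 0.125 m and z of receptacle in the frame of tray between -0.002 and 0.01 m and angle between receptacle's own z axis and vertical below 0.15 rad and linear speed of each of receptacle, tongs below 0.02 m/s and x of tongs in the frame of tongs_stand between -0.012 and 0.012 m and y of tongs in the frame of tongs_stand between -0.012 and 0.012 m and z of tongs in the frame of tongs_stand between 0.11 and 0.12 m and angle between tongs's own z axis and vertical below 0.08 rad and value of joint tongs_squeeze below 0.003 m); the robot touches nothing.
It fails at once if the gripper touches the fuse (contact force between the fingers and fuse above 0.5 N).
It fails at once if device_box is moved more than 25 mm (distance of device_box from where it was at the start of the episode above 0.025 m).
It fails at once if screwdriver is moved more than 25 mm (distance of screwdriver from where it was at the start of the episode above 0.025 m).
It fails at once if cap1 is moved more than 25 mm (distance of cap1 from where it was at the start of the episode above 0.025 m).
It fails at once if cap2 is moved more than 25 mm (distance of cap2 from where it was at the start of the episode above 0.025 m).
It also fails if it takes over 69 s, if anything falls off the work surface, if the arm or the gripper's body presses on something with over 40 N, if the wrist force passes 120 N, or if a joint passes its speed limit or range.

ROBOT

A 6-joint arm with a two-finger parallel gripper is mounted at the origin on the work surface. World frame = base frame: x ahead of the robot, y to its left, z up, the work surface at z = 0. Lengths are in mm, angles in rad, forces in N, time in s.
With the tool pointing down it reaches from about 325 to 900 mm from the base axis. Payload 3.5 kg.
Tool frame: the origin (TCP) lies between the finger pads; the fingertips stand ahead of it and the grasp point (between the pads) lies 2 mm behind it (ctrl.finger_overhang is the z of the fingertips in the tool frame, in mm); z points along the fingers, y is the line along which they close (so a half turn about z gives the same grasp; the last joint's range is limited). The gripper opens to 85 mm and grips with 20 to 120 N. Pads are 22 mm wide; open, the fingers measure 114 mm over their backs; the gripper's body (76 mm by 85 mm) begins 54 mm behind the grasp point. The pads swing forward as they close: fully open they stand 13 mm farther back than shut.
Start: joints at [1.009, 0.276, -0.026, 1.268, 0, 1.467], TCP at [276.801, 560.36, 248.313] pointing down, gripper open.
Joint ranges: [-3.12, 3.12], [-0.85, 1.88], [-1.08, 1.24], [-1.95, 2.15], [-1.57, 1.53], [-3.14, 3.14]. Speed limits (rad/s): [2.57, 2.57, 3.14, 3.14, 3.14, 3.14].

INTERFACE

Orientations are given as a unit quaternion [w, x, y, z].
In Python, from plant import ctrl, eoat, optics, job, monitor gives the robot as it stands. The module is installed in compiled form; this text tells all that it offers. Calls block until the motion is done:
- ctrl.goto(position, orientation): joint-space move of the TCP to a pose.
- ctrl.line_to(position, frame=None, v=150): straight line of the TCP; frame=None keeps the orientation; v is the mean speed in mm/s.
- ctrl.set_joints(angles): joint-space move.
- eoat.command_gripper(opening, newtons=None): finger opening in mm; newtons is the grip in N (None keeps the last); returns when the fingers have stopped.
- ctrl.wait(seconds).
- ctrl.ik(position, orientation): joint angles nearest the present ones, or None.
- optics.read_camera(name): name is "scene" or "top" or "wrist"; returns a dict with "pixels" (384x512x3 uint8, red, green, blue), "z_map" (384x512 float32, mm along the optical axis (not along the pixel's ray), 0 where there is no reading), "vfov" (degrees; the focal length in pixels is half the picture's height over the tangent of half this angle, whatever the lens; pixels are square), "cx", "cy" (the principal point, pixels), "dist" ([k1, k2, p1, p2, k3] as OpenCV has them; the pictures are not rectified), "R" (3x3) and "t" (3): a world point X has camera coordinates R X + t. Camera axes: x right, y down, z forward; pixel columns grow to the right and rows downward; lengths in mm; the calibration is good to about 2 mm. A picture is of the moment at which its call begins.
A pose or a line that the arm cannot do raises ctrl.Unreachable and nothing moves.
- job.hand_in(): hands the job in; it is judged then, once.
Readings, each from a call of its own:
- monitor.read_clock(): time.
- monitor.read_joint_positions(): joint angles.
- monitor.read_dq(): joint speeds.
- monitor.read_effort(): joint torques, N m.
- monitor.read_position(): TCP position.
- monitor.read_eef_rot(): TCP orientation.
- monitor.read_wrist_force(): force on the tool from outside, world axes, zero at the start.
- monitor.read_moment(): the same for the moment, N m.
- monitor.read_grip_width(): finger opening in mm.
- monitor.read_grasp_force(): force on a finger pad.
Only numpy, scipy, OpenCV 4.12 (cv2) and the standard library are available. Lean on these libraries where they do the work, as an engineer would, in place of code of your own. Each camera call takes 0.05 s, during which the arm holds its last target. There are 200 camera calls.

## Working session

There is one attempt and no reset: what is moved stays moved. The work goes in short steps, each a Python script; the robot and the scene stay as the last script left them, time stands still between calls to the robot, and variables do not carry over. Pictures are saved under pics/ and viewed, at most 10 in all, crops included, and the job is handed in when it is done.

```bash
mkdir -p pics; ls; cat > h.py <<'E'
import numpy as np, cv2
from plant import ctrl, eoat, optics, job, monitor
def K(c):
    h,w=c["z_map"].shape; f=h/2/np.tan(np.radians(c["vfov"])/2)
    return np.array([[f,0,c["cx"]],[0,f,c["cy"]],[0,0,1.]])
def rays(c,uv):
    uv=np.asarray(uv,float).reshape(-1,1,2)
    n=cv2.undistortPoints(uv,K(c),np.array(c["dist"],float)).reshape(-1,2)
    return np.c_[n,np.ones(len(n))]
def onplane(c,uv,z):
    R,t=np.array(c["R"]),np.array(c["t"]); o=-R.T@t; d=rays(c,uv)@R
    return o+d*((z-o[2])/d[:,2])[:,None]
def cloud(c):
    h,w=c["z_map"].shape; v,u=np.mgrid[:h,:w]
    r=rays(c,np.c_[u.ravel(),v.ravel()])*c["z_map"].reshape(-1,1)
    return ((r-np.array(c["t"]))@np.array(c["R"])).reshape(h,w,3)
def shot(name,fn):
    c=optics.read_camera(name); cv2.imwrite("pics/"+fn,c["pixels"][:,:,::-1]); 
    np.save("pics/"+fn[:-4]+".npy",c,allow_pickle=True); return c
def load(fn): return np.load("pics/"+fn+".npy",allow_pickle=True).item()
E
python3 - <<'E'
from h import *
for n in ("top","scene"):
    c=shot(n,n+"0.png"); o=-np.array(c["R"]).T@np.array(c["t"]); print(n,o,c["vfov"],c["dist"])
print(monitor.read_clock(),ctrl.finger_overhang,monitor.read_eef_rot())
E
```

```text
pics
top [ 423.59081155   25.09722568 1101.67216631] 54.10266028833466 [-0.09847874  0.          0.          0.          0.        ]
scene [1135.47079245 -414.18168118  674.98361666] 51.41877008054391 [-0.03353294  0.          0.          0.          0.        ]
0.1 17.0 [-3.39965169e-04  2.27406720e-01  9.73799300e-01 -9.95720431e-04]
```

View pics/top0.png

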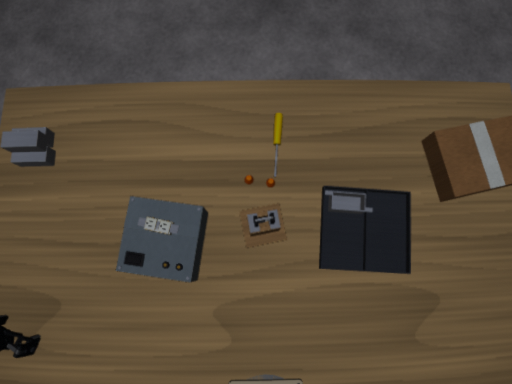

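View pics/scene0.png

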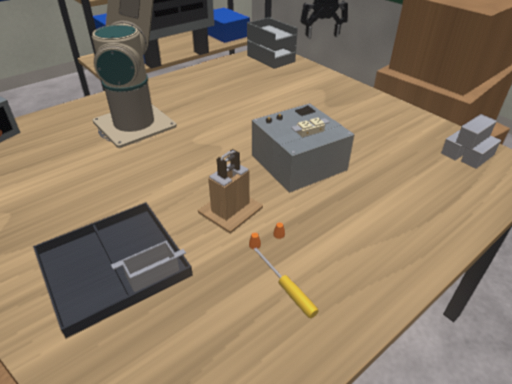

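The top view shows the test box at (163,239) with the receptacle at (158,226), the stand with the tongs at (263,222), the tray at (366,230) with the device box upper left in it at (348,202), and the caps at (249,179) and (270,182). The scene view agrees. Next I measure these.

```bash
python3 - <<'E'
from h import *
c=load("top0"); P=cloud(c); Z=P[...,2]; hsv=cv2.cvtColor(c["pixels"],cv2.COLOR_RGB2HSV)
def rect(m,win,z,name):
    x0,x1,y0,y1=win; mm=np.zeros(Z.shape,np.uint8); mm[y0:y1,x0:x1]=m[y0:y1,x0:x1]
    mm=cv2.morphologyEx(mm,cv2.MORPH_OPEN,np.ones((2,2)))
    cs,_=cv2.findContours(mm,0,1)
    if not cs: print(name,'none');return
    k=max(cs,key=cv2.contourArea).reshape(-1,2)
    W=onplane(c,k,z)[:,:2].astype(np.float32)
    r=cv2.minAreaRect(W); print(name,np.round(r[0],1),np.round(r[1],1),round(r[2],2),"medZ",np.round(np.median(Z[mm>0]),1), 'px',k.min(0),k.max(0))
bx=(110,215,190,290)
rect((Z>105)&(Z<140),bx,120,"box")
ys=(hsv[...,2]>120)&(hsv[...,0]<40)&(Z>130)
rect(ys,bx,148,"recept faces")
rect((Z>136),bx,142,"recept z>136")
st=(230,295,200,250)
rect((Z>100),st,117,"stand>100")
rect((Z>135),st,167,"tongs>135")
rect((Z>160),st,172,"tongs>160")
rect((Z>5)&(Z<60),st,12,"standbase")
tr=(310,420,180,280)
rect((Z>18)|(hsv[...,2]<60),tr,30,"tray")
rect((Z>38),tr,50,"devbox")
for w in((240,258,172,188),(262,280,174,190)): rect((hsv[...,1]>200)&(hsv[...,0]<12),w,20,"cap")
rect(hsv[...,1]>230,(265,290,105,150),10,"sd")
print(np.round(Z[205:240:3,245:285:3]).astype(int))
print(np.round(Z[215:238:2,135:185:3]).astype(int))
E
```

```text
box [491.  268.9] [203.6 202. ] 80.91 medZ 120.9 px [117 197] [203 283]
recept faces none
recept z>136 [522.4 268.6] [106.2  34.4] 77.74 medZ 146.3 px [139 217] [179 234]
stand>100 [530.5  -2.1] [52.2 83.5] 10.49 medZ 119.3 px [247 210] [281 234]
tongs>135 [530.   -1.8] [26. 52.] 9.78 medZ 166.0 px [254 214] [275 227]
tongs>160 [530.7  -1.6] [23.9 51.5] 9.1 medZ 167.1 px [254 214] [275 226]
standbase [532.1  -2.3] [107.4 120.1] 10.54 medZ 12.7 px [240 205] [286 247]
tray [ 512.8 -299.3] [264.4 240.7] 85.02 medZ 5.2 px [320 187] [411 274]
devbox [ 591.6 -247.6] [134.9  51.7] 84.31 medZ 46.9 px [326 192] [372 212]
cap [658.8  34. ] [ 8.3 18.5] 10.72 medZ 13.9 px [247 181] [253 184]
cap [648.9 -26.7] [18.5  8.3] 77.58 medZ 16.8 px [268 184] [274 187]
sd [828.9 -55.3] [20.5 98.7] 85.05 medZ 24.0 px [275 114] [282 144]
[[  0  -2  -1   0  -1   1  -3  -1  12  10   7  12   2  -1]
 [  2  -2  -4  10  13  14  10  11  13  16  15  17   2   1]
 [ 15  12   9  12  13  12  13 119 116 120 120  12  -1  -3]
 [ 15  15 121 118 114 114 118 116 155 166 120  13   2  -3]
 [ 13 124 121 167 117 105  91 174 174 
[... 587 characters left out ...]
145 147 146 150 148 150 146 137 122 120 123 124 124 122 119]
 [123 123 146 140 150 151 148 147 143 147 150 147 140 122 119 123 121]
 [124 138 143 146 147 149 149 142 143 150 149 149 141 120 119 117 120]
 [122 123 143 149 148 149 150 143 150 151 147 153 142 141 144 121 124]
 [122 121 122 146 148 147 149 144 150 149 148 149 144 144 144 120 123]
 [119 120 123 123 143 149 148 143 150 149 151 151 143 143 143 125 123]
 [122 118 120 122 121 122 120 140 148 149 148 148 143 142 145 122 123]
 [120 123 120 119 120 122 122 119 118 119 144 144 124 122 142 123 119]
 [122 119 122 121 121 118 120 120 121 123 122 122 124 124 120 122 117]
 [122 121 121 122 123 120 121 120 121 118 118 122 123 122 120 121 121]]
```

```bash
cat >> h.py <<'E'
def ori(deg):
    a=np.radians(deg)/2+np.pi/4   # half-turn about axis n at angle (a+90)/2 maps y to heading a
    return [0.,float(np.cos(a)),float(np.sin(a)),0.]
def rot(deg): a=np.radians(deg); return np.array([[np.cos(a),-np.sin(a)],[np.sin(a),np.cos(a)]])
TRAY=np.array([512.8,-299.3]); TYAW=-5.
def tray(x,y): return TRAY+rot(TYAW)@[x,y]
E
python3 - <<'E'
from h import *
pl=tray(-38,64); print(pl,tray(-30,-68))
for nm,p,aa in (("rec",(522.4,268.6,200),(-12.3,167.7)),("place",(*pl,100),(85,-95,-5,175)),("tongs",(530.3,-1.8,250),(100,-80)),("well",(520.6,264.2,300),(80.9,-99.1)),("fuseplace",(*tray(-30,-68),300),(85,-95)),("fplow",(*tray(-30,-68),140),(85,-95))):
    for a in aa: print(nm,a,np.round(ctrl.ik(p,ori(a)),2) if ctrl.ik(p,ori(a)) is not None else None)
ctrl.goto([522.4,268.6,260],ori(-12.3)); print(monitor.read_clock(),monitor.read_position())
c=shot("wrist","w1.png"); print(-np.array(c["R"]).T@np.array(c["t"]),c["vfov"])
E
```

```text
[ 480.52256901 -232.2316211 ] [ 476.98756855 -364.42656719]
rec -12.3 [ 0.36  0.24 -0.18  1.15  0.    2.15]
rec 167.7 [ 0.36  0.24 -0.18  1.15  0.   -0.99]
place 85 [-0.57  0.24 -0.41  0.92  0.   -0.48]
place -95 [-0.57  0.24 -0.41  0.92  0.    2.66]
place -5 [-0.57  0.24 -0.41  0.92  0.    1.09]
place 175 [-0.57  0.24 -0.41  0.92  0.   -2.05]
tongs 100 [-0.13  0.11 -0.23  1.23  0.   -0.3 ]
tongs -80 [-0.13  0.11 -0.23  1.23  0.    2.84]
well 80.9 [ 0.36  0.18 -0.04  1.35  0.    0.52]
well -99.1 [ 0.36  0.18 -0.04  1.35  0.   -2.62]
fuseplace 85 [-0.76  0.21 -0.    1.36  0.   -0.67]
fuseplace -95 [-0.76  0.21 -0.    1.36  0.    2.47]
fplow 85 [-0.76  0.31 -0.22  1.04  0.   -0.67]
fplow -95 [-0.76  0.31 -0.22  1.04  0.    2.47]
1.525 [521.94816952 269.37934165 259.92748918]
[538.3280317  343.52329233 385.47789401] 70.65721056928935
```

View pics/w1.png

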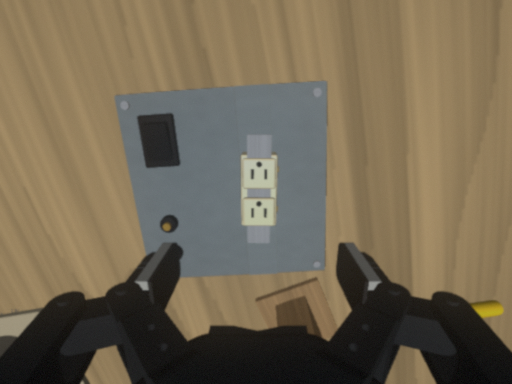

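The wrist view shows the receptacle at (259,188), well between the fingers, with its strap from rows 135 to 243. I'll cross-check its position and then pick it.

```bash
python3 - <<'E'
from h import *
c=load("w1"); hsv=cv2.cvtColor(c["pixels"],cv2.COLOR_RGB2HSV); Z=cloud(c)[...,2]
m=np.zeros(Z.shape,np.uint8); m[110:260,220:300]=(Z[110:260,220:300]>132)
k=max(cv2.findContours(m,0,1)[0],key=cv2.contourArea).reshape(-1,2)
print("rec",cv2.minAreaRect(onplane(c,k,142)[:,:2].astype(np.float32)))
b=((Z>112)&(Z<140)).astype(np.uint8); b[245:]=0; b[:, :100]=0; b[:,340:]=0
k=max(cv2.findContours(b,0,1)[0],key=cv2.contourArea).reshape(-1,2); print(k.min(0),k.max(0))
print("boxtop(cut)",cv2.minAreaRect(onplane(c,k,120)[:,:2].astype(np.float32)))
# bare corners at z=120
print(np.round(onplane(c,[[116,96],[327,81],[325,270]],120),1))
eoat.command_gripper(75,40)
p=[521.5,268.6]
ctrl.line_to([*p,200]); ctrl.line_to([*p,139.5],v=80)
print(monitor.read_position(),monitor.read_wrist_force())
print(eoat.command_gripper(25,40),monitor.read_grip_width(),monitor.read_grasp_force())
ctrl.line_to([*p,230]); print(monitor.read_grip_width(),monitor.read_grasp_force(),monitor.read_clock())
E
```

```text
rec ((524.0733642578125, 272.71923828125), (105.39643096923828, 34.7969970703125), 77.78218841552734)
[115  81] [327 244]
boxtop(cut) ((494.9228820800781, 290.00244140625), (166.2615203857422, 199.22499084472656), 81.17028045654297)
[[411.5 385.5 120. ]
 [605.8 356.2 120. ]
 [576.3 160.  120. ]]
[521.9228506  268.74462753 139.85879684] [ 0.20854994 -0.06712645  0.8421201 ]
False 33.02127371269976 40.71003198623657
33.09208821475525 40.31225144863129 4.5
```

```bash
python3 - <<'E'
from h import *
p=tray(-38,64)
ctrl.goto([*p,200],ori(-95)); ctrl.line_to([*p,60]); ctrl.line_to([*p,24.8],v=40)
print(monitor.read_position(),monitor.read_wrist_force(),monitor.read_grip_width())
eoat.command_gripper(52); print(monitor.read_grip_width(),monitor.read_grasp_force())
ctrl.line_to([*p,220]); print(monitor.read_clock())
t=[530.3,-1.8]
ctrl.goto([*t,290],ori(100)); ctrl.wait(.2); print(monitor.read_position(),monitor.read_clock())
w=shot("wrist","w2.png"); c=shot("top","top1.png")
a=c["pixels"][170:300,100:425]; b=cv2.resize(a,None,fx=2.2,fy=2.2)[:,:,::-1]
b2=w["pixels"][:,:,::-1]; b2=cv2.resize(b2,None,fx=.75,fy=.75)
o=np.zeros((b.shape[0]+b2.shape[0],max(b.shape[1],b2.shape[1]),3),np.uint8); o[:b.shape[0],:b.shape[1]]=b; o[b.shape[0]:,:b2.shape[1]]=b2
cv2.imwrite("pics/m2.png",o); print(o.shape)
E
```

```text
[ 480.84044082 -232.42360157   24.95001323] [ 0.18581227 -0.38344151 -0.6360001 ] 32.974686426084695
52.17547600659895 0.0
10.2167
[530.28428495  -1.93984026 289.94767809] 12.9167
(574, 715, 3)
```

View pics/m2.png

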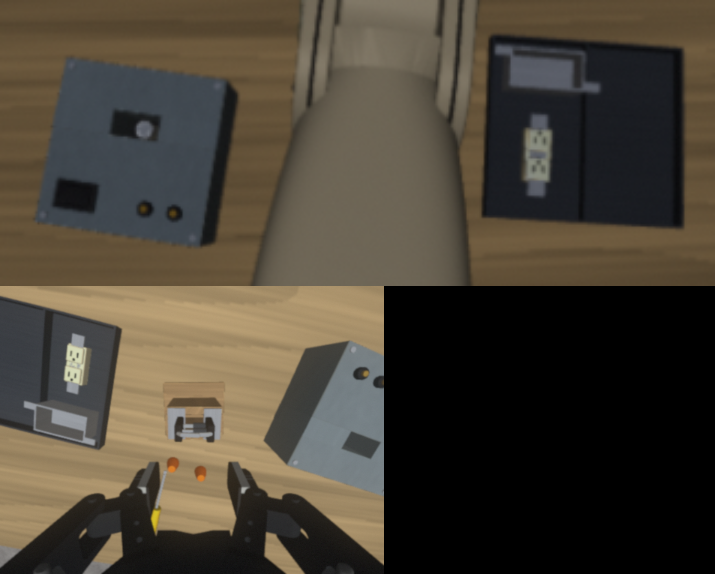

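Top crop: the receptacle lies face up in the +y compartment at (537,155), and the well is open at (135,125) with the fuse's cap visible at (145,129). The wrist part shows the tongs below the gripper at (193,428). Now I measure the well and fuse, and the tongs from the wrist view.

```bash
python3 - <<'E'
from h import *
def rect(c,m,win,z,name):
    x0,x1,y0,y1=win; mm=np.zeros(m.shape,np.uint8); mm[y0:y1,x0:x1]=m[y0:y1,x0:x1]
    k=max(cv2.findContours(mm,0,1)[0],key=cv2.contourArea).reshape(-1,2)
    r=cv2.minAreaRect(onplane(c,k,z)[:,:2].astype(np.float32)); print(name,np.round(r[0],1),np.round(r[1],1),round(r[2],1),k.min(0),k.max(0)); return r
c=load("top1"); Z=cloud(c)[...,2]
print(np.round(Z[214:240:2,142:182:2]).astype(int))
rect(c,Z<112,(140,185,208,242),120,"well top")
rect(c,(Z<85)&(Z>55),(140,185,208,242),70,"fuse top")
rect(c,Z>135,(310,420,180,280),142,"x")if 0 else None
w=load("w2"); Zw=cloud(w)[...,2]
rect(w,Zw>135,(210,310,140,225),167,"tongs wrist"); rect(w,Zw>105,(210,310,140,225),117,"stand wrist")
rect(w,Zw<110,(445,511,185,240),120,"well wrist")
E
```

```text
[[ 118  124  118  119  124  121  122  122  121  122  122  125  121  122
   121  120  122  122  119  124]
 [ 119  120  119  120  118  122  121  119  122  122  120  121  120  125
   121  124  124  120  120  124]
 [ 122  121  124  122  124  117  122  122  120  120  124  115  119  121
   119  123  120  121  123  119]
 [ 119  118  122  119  121  111  100  110  118  118  122  120  122  123
   119  120  121  120  123  123]
 [ 120  122  123  121  117  107   89   72   55   59   69   81   87   97
   108  119  120  122  122  120]
 [ 119  121  122  117  122  106   84   68   46   25    9   14   15   23
    36   43  121  120  122  121]
 [ 120  120  124  119  117  101   83   62   42   18   15   70   70   72
    15   10  119  120  121  123]
 [ 121  121  121  118  116   94   79   58   36   17   74   73   71   73
    60  120  119  124  123  123]
 [ 122  121  124  123  114   91   74   54   37   14   72   70   72   71
    54  120  122  119  120  122]
 [ 122  118  121  122  122  120  120  120  119  122   14   68   67   58
    40  123  122  120  119  124]
 [ 121  117  123  121  121  123  121  119  120  120  123  118  121  122
   122  122  125  122  120  121]
 [ 121  122  119  120  120  120  120  121  118  121  118  121  122  123
   121  121  119  121  123  119]
 [ 123  117 1102  120  124  121  121  124  125  122  121  122  123  120
   121  118  121  121  119  121]]
well top [523.6 267.8] [56.3 29.7] 81.4 [151 220] [172 233]
fuse top [522.6 267.3] [22.5 19.3] 89.4 [162 225] [170 232]
tongs wrist [530.1  -0.9] [31.  51.5] 10.0 [232 177] [285 208]
stand wrist [534.9  -0. ] [57.8 83.5] 10.0 [221 159] [295 208]
well wrist [520.4 264.1] [48.6 29. ] 81.7 [456 194] [499 227]
```

```bash
python3 - <<'E'
from h import *
t=[530.3,-1.6]
eoat.command_gripper(80,40)
ctrl.line_to([*t,190],ori(100)); ctrl.line_to([*t,143],v=60)
print(monitor.read_position(),monitor.read_wrist_force())
eoat.command_gripper(49.5,40); ctrl.wait(.3); print(monitor.read_grip_width(),monitor.read_grasp_force(),monitor.read_wrist_force())
ctrl.line_to([*t,165],v=50); print(monitor.read_grip_width(),monitor.read_grasp_force(),monitor.read_wrist_force())
ctrl.line_to([*t,300],v=120); ctrl.wait(.2);print(monitor.read_grip_width(),monitor.read_grasp_force(),monitor.read_wrist_force(),monitor.read_position(),monitor.read_clock())
shot("wrist","w3.png"); shot("scene","s3.png")
E
```

```text
[530.61902261  -1.62653943 143.25732364] [-0.01187304  0.39484822 -0.97249039]
49.58774627453758 6.346319988369942 [-0.82718584  1.10371245  5.98298652]
49.57341559158845 4.9077314883470535 [ 0.33122283  0.08420896 -1.911909  ]
49.5851406833352 4.9076686799526215 [-0.21439313 -0.01734791 -0.73510431] [529.89181866  -1.55374796 299.18450039] 17.9333
```

View pics/w3.png

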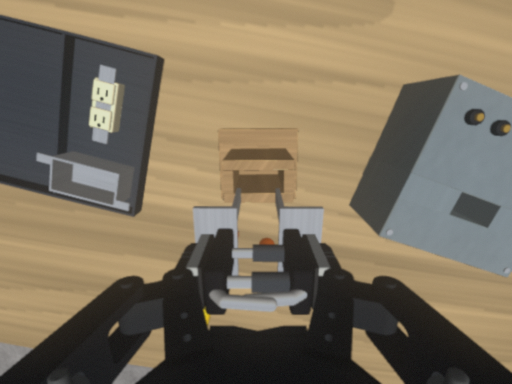

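The tongs are held. The blades end at about (237,192) and (280,192), and the guards are level at row 222. Now I hover over the well and look.

```bash
cat >> h.py <<'E'
def proj(c,X):
    R,t=np.array(c["R"],float),np.array(c["t"],float)
    return cv2.projectPoints(np.array(X,float).reshape(-1,1,3),cv2.Rodrigues(R)[0],t,K(c),np.array(c["dist"],float))[0].reshape(-1,2)
E
python3 - <<'E'
from h import *
w=[523.,267.6]
ctrl.goto([*w,310],ori(81.2)); ctrl.line_to([*w,262],v=80); ctrl.wait(.3)
p=np.array(monitor.read_position()); print(p,monitor.read_clock(),monitor.read_grip_width())
for n in ("wrist","top"):
    c=shot(n,n+"4.png")
    # predicted tips (blade outer lower corners), mouth rect, bow top
    f=lambda pts,z,a,o: np.c_[(rot(a)@np.array(pts,float).T).T+o,np.full(len(pts),z)]
    tips=proj(c,f([[7,16.7],[7,-16.7],[7,20.7],[7,-20.7],[-7,20.7],[-7,-20.7]],p[2]-128.2,-8.8,p[:2]))
    mouth=proj(c,f([[15,29],[15,-29],[-15,-29],[-15,29]],120,-8.6,[523.6,267.8]))
    print(n,np.round(tips,1).tolist(),np.round(mouth,1).tolist(), proj(c,[[p[0],p[1],p[2]-28.2+61]]))
    im=c["pixels"][:,:,::-1].copy()
    s,(x0,x1,y0,y1)=(3,(150,350,60,250)) if n=="wrist" else (6,(120,215,190,280))
    im=cv2.resize(im[y0:y1,x0:x1],None,fx=s,fy=s,interpolation=cv2.INTER_NEAREST)
    for q,col in [(tips,(0,0,255)),(mouth,(0,255,0))]:
        for u in q: cv2.circle(im,tuple(int(v) for v in (u+.5-[x0,y0])*s),3,col,1)
    cv2.imwrite("pics/%s4m.png"%n,im); print(im.shape)
E
```

```text
[523.28213846 267.78527189 262.59393156] 20.1333 49.67056782567432
wrist [[274.2, 198.0], [240.3, 198.0], [278.3, 198.0], [236.2, 198.0], [278.6, 184.3], [235.9, 184.2]] [[285.1, 201.2], [229.6, 201.4], [228.6, 173.3], [285.9, 173.1]] [[257.00641786 302.75164757]]
(570, 600, 3)
top [[154.3, 222.3], [166.8, 224.2], [152.8, 222.1], [168.3, 224.4], [151.8, 227.4], [167.4, 229.7]] [[151.7, 219.2], [173.2, 222.2], [171.2, 233.5], [149.7, 230.5]] [[141.91598503 218.47708603]]
(540, 570, 3)
```

View pics/wrist4m.png

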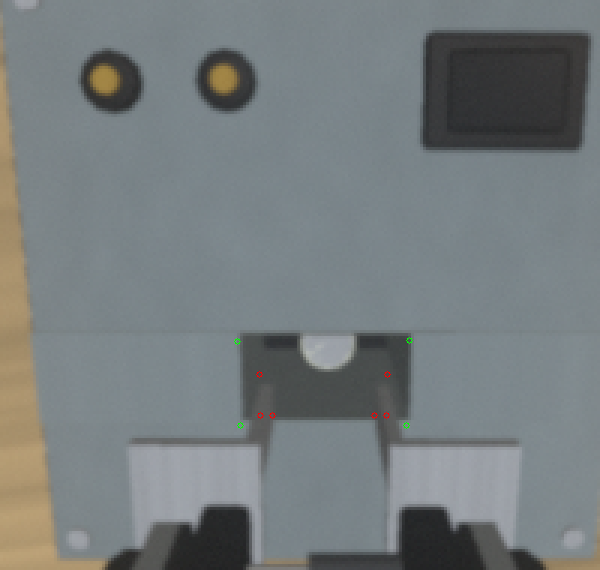

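View pics/top4m.png

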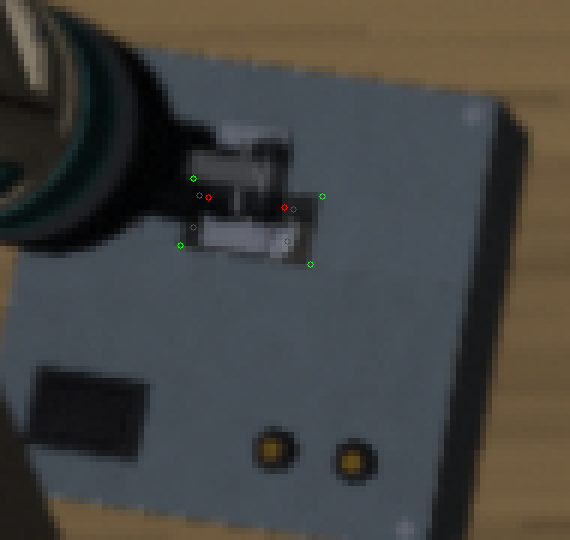

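In the wrist crop the actual mouth spans cols 243-409 and rows 333-418, the fuse cap is at (328,350), and the blades end near (264,385) and (386,380). So the tips look about 5 mm too far along local +x relative to the well. The top crop is mostly hidden by the arm. I'll measure this with the wrist depth.

```bash
python3 - <<'E'
from h import *
c=load("wrist4"); P=cloud(c); R=rot(-8.7); L=P.copy(); L[...,:2]=(P[...,:2]-[523.6,267.8])@R
x,y,z=L[...,0],L[...,1],L[...,2]
print("cam local",(R.T@((-np.array(c["R"]).T@np.array(c["t"]))[:2]-[523.6,267.8])), (-np.array(c["R"]).T@np.array(c["t"]))[2])
box=(abs(x)<45)&(abs(y)<50)
for lo in (130,136,142,150,160,170,180,190,200,210,220):
    for s in(1,-1):
        m=box&(z>lo)&(z<lo+8)&(y*s>0)
        if m.sum()>3: print(lo,s,m.sum(),"x",np.round(np.percentile(x[m],[3,50,97]),1),"y",np.round(np.percentile(y[m],[3,50,97]),1),"z",round(np.median(z[m]),1))
# mouth contour from colour-free test: top-plane pixels vs hole
v,u=np.mgrid[:384,:512]; h=onplane(c,np.c_[u.ravel(),v.ravel()],120)
q=((h[:,:2]-[523.6,267.8])@R).reshape(384,512,2)
hole=(z<114)&(abs(q[...,0])<25)&(abs(q[...,1])<40)
print("hole px",hole.sum(),"x",np.percentile(q[...,0][hole],[0.5,99.5]),"y",np.percentile(q[...,1][hole],[.5,99.5]))
g=cv2.cvtColor(c["pixels"],cv2.COLOR_RGB2GRAY)
print(g[180:206:1,256].tolist()); print(g[165:206,256].tolist(), q[171,256],q[199,256])
m=(z>62)&(z<76)&hole; n=onplane(c,np.c_[u[m],v[m]],70); n=(n[:,:2]-[523.6,267.8])@R; print("fuse x",n[:,0].min(),n[:,0].max(),"y",n[:,1].min(),n[:,1].max())
print(g[182:200:1,228:292:1][::3].tolist())
E
```

```text
cam local [-75.85119989   0.20613787] 388.0354504435305
130 1 6 x [-3.8 -3.5 -3.3] y [17.3 19.1 20.7] z 135.1
130 -1 8 x [-3.9 -3.4 -0.6] y [-19.5 -17.2 -16.7] z 136.2
136 1 24 x [-3.7 -0.5  9.5] y [16.9 17.  20.7] z 140.8
136 -1 24 x [-4.  -0.9  9.2] y [-20.2 -16.8 -16.7] z 139.4
142 1 12 x [-3.8 -3.5  9.8] y [16.9 17.8 20.2] z 144.9
142 -1 11 x [-4.  -3.8 -3.4] y [-20.4 -18.2 -16.9] z 145.2
150 1 28 x [-3.7 -2.8  8.2] y [16.9 17.  20.5] z 154.7
150 -1 27 x [-3.8 -2.   8.5] y [-20.2 -16.8 -16.6] z 154.0
160 1 20 x [-3.9 -3.5  0.3] y [16.9 18.1 20.7] z 164.2
160 -1 24 x [-4.  -3.6  7.7] y [-20.4 -17.2 -16.7] z 165.4
170 1 20 x [-3.9 -3.5  9.6] y [16.8 18.  20.7] z 173.0
170 -1 18 x [-4.1 -3.7 -0.9] y [-20.4 -18.4 -16.7] z 174.8
180 1 21 x [-4.1  2.1  9.5] y [16.9 17.  20.6] z 181.8
180 -1 17 x [-3.9 -3.5  9.3] y [-20.3 -17.3 -16.7] z 181.7
hole px 1371 x [-17.26849137  11.38953824] y [-27.35065236  28.58045167]
[167, 165, 144, 99, 77, 77, 76, 76, 76, 76, 76, 76, 77, 77, 76, 76, 77, 77, 78, 92, 121, 131, 131, 130, 131, 130]
[131, 130, 131, 130, 130, 125, 130, 153, 160, 166, 174, 169, 
[... 1173 characters left out ...]
, 76, 76, 77, 76, 76, 76, 77, 78, 76, 76, 76, 77, 78, 75, 76, 76, 77, 77, 78, 77, 78, 76, 77, 77, 87, 89, 90, 90, 81, 80, 76, 72, 70, 74, 95, 122, 131, 133, 132, 132], [134, 130, 112, 91, 80, 77, 81, 86, 90, 90, 90, 88, 86, 80, 77, 76, 76, 77, 76, 76, 77, 77, 76, 76, 76, 76, 77, 76, 76, 75, 76, 75, 77, 76, 76, 76, 76, 76, 77, 77, 77, 77, 78, 76, 77, 74, 76, 77, 83, 87, 89, 91, 87, 81, 79, 76, 73, 76, 98, 123, 131, 133, 134, 131], [135, 128, 112, 90, 80, 80, 86, 88, 90, 92, 90, 91, 87, 82, 78, 77, 78, 76, 77, 77, 76, 77, 77, 79, 76, 76, 78, 77, 77, 75, 76, 78, 77, 79, 78, 76, 77, 76, 75, 77, 77, 79, 76, 76, 78, 76, 77, 76, 78, 85, 89, 90, 92, 87, 80, 78, 76, 83, 107, 125, 133, 133, 133, 131]]
```

```bash
python3 - <<'E'
from h import *
R=rot(-8.7); o=np.array([523.6,267.8])
c=load("wrist4"); e=onplane(c,[[258.8,182.7],[258.8,182.]],70); print("fuse +x edge local",(e[:,:2]-o)@R)
w=np.array([523.,267.6])+R@[-5.7,1.1]; print(w)
ctrl.line_to([*w,258],v=30); ctrl.wait(.4)
c=shot("wrist","w5.png"); P=cloud(c); x,y=np.moveaxis((P[...,:2]-o)@R,-1,0); z=P[...,2]
m=(abs(x)<40)&(abs(y)<30)&(z>128)&(z<190)
for s in(1,-1):
    k=m&(y*s>0); print("blade",s,np.round(np.percentile(x[k],[2,98]),1),np.round(np.percentile(y[k],[2,98]),1))
v,u=np.mgrid[:384,:512]; q=((onplane(c,np.c_[u.ravel(),v.ravel()],120)[:,:2]-o)@R).reshape(384,512,2)
hole=(z<114)&(abs(q[...,0])<25)&(abs(q[...,1])<40)
print("hole x",np.percentile(q[...,0][hole],[.5,99.5]),"y",np.percentile(q[...,1][hole],[.5,99.5]))
g=(cv2.cvtColor(c["pixels"],cv2.COLOR_RGB2GRAY)>115).astype(np.uint8); g[~hole]=0
n,l,st,ce=cv2.connectedComponentsWithStats(g); i=1+np.argmax(st[1:,4]); print(st[i],ce[i])
x0,y0,ww,hh,_=st[i]; print("fuse cap ext local", ((onplane(c,[[x0-.5,y0],[x0+ww-.5,y0],[ce[i][0],y0+hh-.5]],70)[:,:2]-o)@R).round(1))
print(monitor.read_position(),monitor.read_clock(),monitor.read_grip_width())
E
```

```text
fuse +x edge local [[8.15469898 1.7612201 ]
 [7.27767743 1.76098333]]
[517.53197175 269.54952995]
blade 1 [-9.9  3.5] [17.7 21.6]
blade -1 [-10.    3.5] [-19.7 -15.8]
hole x [-17.12780859  10.44093651] y [-27.43604188  28.81243569]
[249 178  19  11 172] [258.05232558 182.38372093]
fuse cap ext local [[-4.9 -9.7]
 [-4.8 12.9]
 [ 8.1  1.6]]
[517.61532579 269.5468725  258.04477212] 21.0667 49.725907416092475
```

The tongs, well and fuse now agree to within about 1 mm. I descend and squeeze.

```bash
python3 - <<'E'
from h import *
w=[517.65,269.9]
for z in (230,205,185,170,157.5):
    ctrl.line_to([*w,z],v=60); f=np.array(monitor.read_wrist_force()); print(z,np.round(f,2),round(monitor.read_grip_width(),2))
    if np.linalg.norm(f[:2])>5 or abs(f[2])>6: print("STOP"); break
else:
    ctrl.wait(.2); eoat.command_gripper(34,40); ctrl.wait(.3)
    print(monitor.read_grip_width(),monitor.read_grasp_force(),monitor.read_wrist_force(),monitor.read_position())
E
```

```text
230 [ 0.01  1.22 -2.06] 49.75
205 [-1.25  0.04 -1.81] 49.45
185 [-0.09  0.84 -1.13] 49.78
170 [ 0.72 -0.17 -2.21] 49.5
157.5 [ 0.07  0.04 -1.44] 49.41
35.41578365764558 40.34910500049591 [-0.25605754 -0.5174668   2.78563803] [518.12460271 270.09564877 158.06873728]
```

```bash
python3 - <<'E'
from h import *
w=[517.65,269.9]
ctrl.line_to([*w,175],v=30); print(monitor.read_grip_width(),monitor.read_grasp_force(),monitor.read_wrist_force())
ctrl.line_to([*w,320],v=100); ctrl.wait(.4)
print(monitor.read_grip_width(),monitor.read_grasp_force(),monitor.read_wrist_force(),monitor.read_position(),monitor.read_clock())
c=shot("wrist","w6.png"); s=shot("scene","s6.png")
a=cv2.resize(s["pixels"][40:200,230:400],None,fx=2.4,fy=2.4); b=c["pixels"][100:384,100:420]
o=np.zeros((384,408+320,3),np.uint8); o[:a.shape[0],:408]=a; o[:284,408:]=b; cv2.imwrite("pics/m6.png",o[:,:,::-1])
E
```

```text
35.624103650489154 40.09190797805786 [-0.02697965 -1.00359716 -1.81322655]
35.18056114281714 40.09194552898407 [ 0.22692286 -0.77571387 -2.99398457] [517.60325523 269.88558863 319.86943833] 26.9917
```

View pics/m6.png

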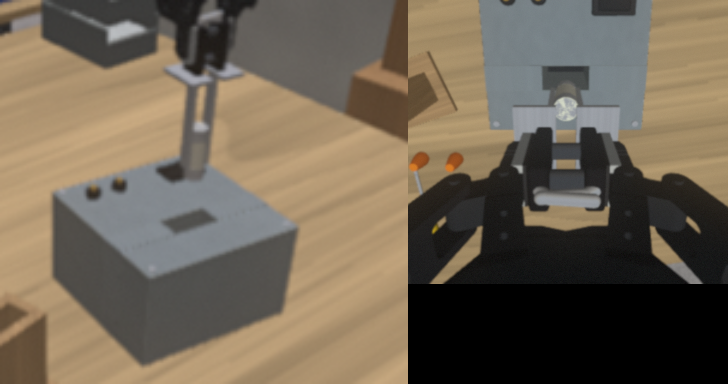

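The fuse is held upright between the blades, above the box, in both views (scene crop (197,150), wrist crop (567,108)). Now I place it.

```bash
python3 - <<'E'
from h import *
p=tray(-30,-68)
ctrl.goto([*p,320],ori(85)); print(monitor.read_position(),monitor.read_grip_width())
ctrl.line_to([*p,180],v=120); ctrl.line_to([*p,154],v=40); ctrl.wait(.3)
for z in (152,151,150.3,149.7,149.2):
    ctrl.line_to([*p,z],v=15); ctrl.wait(.25); f=monitor.read_wrist_force(); print(z,round(monitor.read_position()[2],2),np.round(f,2))
    if f[2]>1.5: break
eoat.command_gripper(49.5,40); ctrl.wait(.4); print(monitor.read_grip_width(),monitor.read_grasp_force(),monitor.read_wrist_force(),monitor.read_clock())
c=shot("wrist","w7.png"); s=shot("scene","s7.png")
a=cv2.resize(s["pixels"][140:340,20:220],None,fx=2,fy=2); b=c["pixels"][60:384,80:440]
o=np.zeros((400,760,3),np.uint8); o[:,:400]=a; o[:324,400:]=b; cv2.imwrite("pics/m7.png",o[:,:,::-1])
E
```

```text
[ 477.48522511 -363.63630585  320.0331935 ] 35.27103278442674
152 152.01 [ 0.53  0.44 -1.59]
151 151.02 [ 0.69  0.48 -2.05]
150.3 150.29 [-0.04  0.85 -1.92]
149.7 150.09 [-0.58  0.51  2.66]
49.547049818004794 4.927863925695419 [ 0.40353011  0.31103207 -0.90996107] 34.5
```

View pics/m7.png

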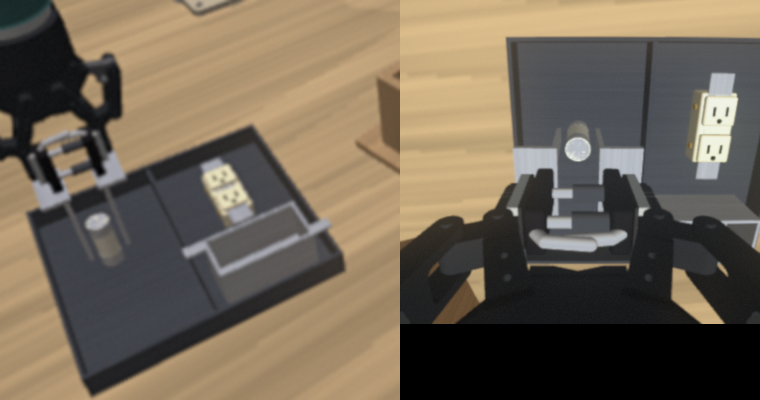

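The fuse stands free between the open blades in both views (scene crop (100,235), wrist crop (578,145)). I lift off and return to the stand, checking the tongs' pose in hand against the earlier view from the same pose.

```bash
python3 - <<'E'
from h import *
p=tray(-30,-68); t=[530.3,-1.6]
ctrl.line_to([*p,180],v=40); ctrl.line_to([*p,310],v=150)
ctrl.goto([*t,300],ori(100)); ctrl.wait(.5); print(monitor.read_position(),monitor.read_grip_width(),monitor.read_clock())
shot("wrist","w8.png"); R=rot(10); o=np.array(t)
for n in("w3","w8"):
    c=load(n); P=cloud(c); x,y=np.moveaxis((P[...,:2]-o)@R,-1,0); z=P[...,2]
    m=(abs(x)<40)&(abs(y)<30)&(z>165)&(z<240)
    for s in(1,-1):
        k=m&(y*s>0); print(n,"blade",s,np.round(np.percentile(x[k],[2,98]),1),np.round(np.percentile(y[k],[2,98]),1),round(np.percentile(z[k],1),1))
        k=m&(y*s>0)&(z<185); print("  tip x",np.round(np.percentile(x[k],[2,98]),1))
    k=(abs(x)<40)&(abs(y)>24)&(abs(y)<42)&(z>262)&(z<285); print("guard z",np.median(z[k]),np.median(z[k&(y>0)]),np.median(z[k&(y<0)]),"x",np.percentile(x[k],[2,98]))
    v,u=np.mgrid[:384,:512]; q=((onplane(c,np.c_[u.ravel(),v.ravel()],115)[:,:2]-o)@R).reshape(384,512,2)
    h=(z>108)&(z<122)&(abs(q[...,0])<45)&(abs(q[...,1])<60); print("stand top x",np.percentile(q[...,0][h],[1,99]),"y",np.percentile(q[...,1][h],[1,99]))
E
```

```text
[530.33139986  -1.81970345 299.99225779] 49.11002532589693 38.4
w3 blade 1 [-4.3  9.5] [17.  20.9] 170.4
  tip x [-4.4  9.1]
w3 blade -1 [-4.3  9.3] [-20.5 -16.5] 171.7
  tip x [-4.3  8.9]
guard z 274.20818177300157 274.2240968022908 274.20256442349114 x [-20.89151045  -1.61280383]
stand top x [-22.71534786  29.55103034] y [-40.71787248  42.03556268]
w8 blade 1 [-3.6 10.1] [16.6 20.4] 172.0
  tip x [-3.6  9.5]
w8 blade -1 [-3.8  9.7] [-20.8 -16.9] 172.3
  tip x [-3.7  9.3]
guard z 274.9952745915899 274.98526572157976 275.01015857739907 x [-20.4948308   -0.88398762]
stand top x [-23.06696905  29.23441707] y [-40.57976337  42.30117525]
```

The in-hand pose is unchanged and centred on the slot. I lower the tongs and release.

```bash
python3 - <<'E'
from h import *
t=[530.3,-1.4]
ctrl.line_to([*t,260],v=120)
for z in (235,200,165,150,146,144.5,143.5,143):
    ctrl.line_to([*t,z],v=60 if z>148 else 15); f=np.array(monitor.read_wrist_force()); print(z,np.round(f,2),round(monitor.read_position()[2],2))
    if np.linalg.norm(f[:2])>6 or f[2]>2.5: print("contact"); break
if z<148:
    eoat.command_gripper(80,40); ctrl.wait(.3); print(monitor.read_grip_width(),monitor.read_grasp_force())
    ctrl.line_to([*t,200],v=60); ctrl.line_to([*t,330],v=150); ctrl.wait(.3)
    c=shot("wrist","w9.png"); s=shot("scene","s9.png"); print(monitor.read_clock())
    P=cloud(c); x,y=np.moveaxis((P[...,:2]-np.array(t))@rot(10),-1,0); z=P[...,2]
    k=(abs(x)<35)&(abs(y)<45)&(z>135)&(z<185); print("grips",np.percentile(x[k],[2,98]),np.percentile(y[k],[2,98]),np.percentile(z[k],[50,99]))
    a=cv2.resize(s["pixels"][130:340,20:320],None,fx=2.6,fy=2.6); cv2.imwrite("pics/m9.png",a[:,:,::-1])
E
```

```text
235 [ 0.26  0.44 -1.28] 234.61
200 [ 0.57  0.14 -1.55] 199.98
165 [ 0.5  -0.41 -1.64] 164.93
150 [ 0.52  0.49 -2.13] 149.32
146 [-0.37  0.5  -1.13] 145.96
144.5 [ 0.36  0.45 -0.88] 144.44
143.5 [ 0.57 -0.    0.2 ] 143.75
143 [-2.15  0.59  5.14] 143.73
contact
79.8570133941861 0.0
45.7583
grips [-8.14966233 14.2548744 ] [-25.50846021  24.93606215] [166.57438321 175.71426796]
```

View pics/m9.png

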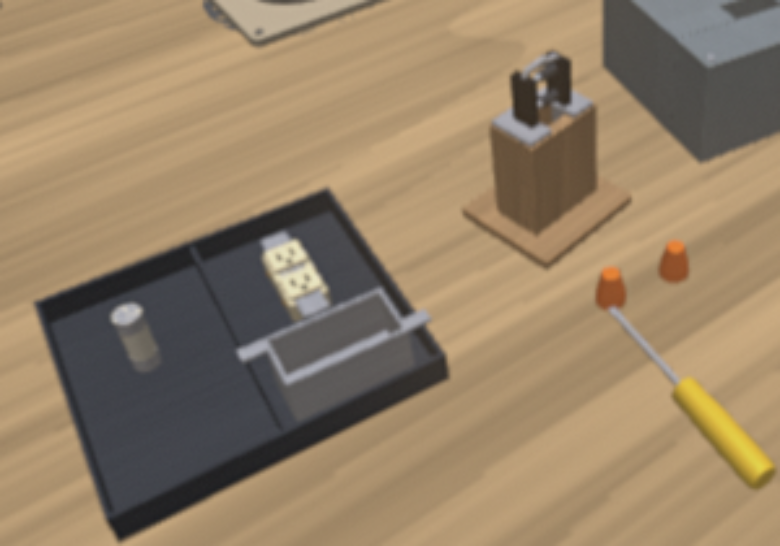

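The final view shows the fuse upright at (133,335), the receptacle flat and face up at (294,275), and the tongs hanging open in the stand at (545,95). The device box, caps and screwdriver look undisturbed.

```bash
python3 -c "
from h import *
print(job.hand_in(),monitor.read_clock())"
```

```text
the job is handed in; nothing more can be done
the job is handed in; nothing more can be done
```

The job is handed in at about 46 s: receptacle face up beside the device box, fuse upright in the empty compartment, tongs hanging open in their stand and the bystanders undisturbed in the last picture; the hand-in returned no verdict.

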